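Tip the used sample vials into the waste bin

TASK

Take the blue tray by its yellow grip, hook its pouring lip over the steel-edged rim of the green waste bin so that the tray rests on that rim, and, turning it about the rim, tip it well up (beyond 45 degrees) so that both used vials roll out into the bin. Then put the empty tray down on the bench, flat and right way up, and let go.

Things in the scene. Friction and masses are not known exactly. Their poses are not given: they have to be found in the camera images.
- tray: Blue tray, 0.14-0.28 kg, loose (a like white one with clear vials is not to be used). Origin: centre of pan's underside, z up, +y the pouring end. Pan 96 mm in x, y -50 to 50; walls 3 mm thick, 32 high on sides and back. Floor 3 mm thick, flat from y=-47 to 18, then a ramp (24 deg) up to 17 mm at y=50, running on as a level lip to y=75. Stands flat on bench, z=0.
- tray_hook (a point): Corner under the blue tray's lip, at (0, 50, 14) mm in the tray frame, axes as the tray's. Lip: 3 mm thick, underside z=14, from y=50 to 75. A rib under its root hangs to z=1, outer face at y=50. Lip and rib make an inverted L as wide as the tray that hooks over a rim from outside; this corner then sits on the rim as the pivot.
- tray_grip (a point): Grasp point on the blue tray's grip, at (0, -80, 42) mm in the tray frame, axes as the tray's. The grip is an upright yellow plate behind the back wall, 12 mm thick in x, from y=-98 to -60, z=20 to 62; pinch it firmly across x, from above or leaning along y.
- bin: Green open waste bin, fixed. Origin: centre of its underside, z up. Outside 220 mm in x, 180 in y, 90 high; walls and floor 5 mm. The rim to use is the steel-edged one on its -y side (to the robot's right): along the bin's x, outer face y=-90, top z=90. The tray hangs outside it, tray +y along bin +y, and is tipped towards +y, about the bin's x.
- vial1: Used vial: an amber glass sample vial with a red cap, a cylinder 24 mm across and 62 mm long, about 40 g; origin at its centre, its x axis along its length. It starts lying across the blue tray, length along the tray's x, and rolls freely.
- vial2: Used vial: the other one, an amber glass sample vial with a red cap, a cylinder 24 mm across and 62 mm long, about 40 g; origin at its centre, its x axis along its length. It starts lying across the blue tray, length along the tray's x, and rolls freely.
There are look-alikes about, which are no part of the job. There is more than one size of the tray; the job needs the larger. What is shaped like the vial2 but black is not meant.

How it is judged:
On the way, in this order (a step that is already met when the one before it is completed fails the run):
1. the tray's lip is hooked over the steel-edged rim (hook corner within 15 mm of the rim), the tray resting on it near level with both vials still aboard (y of tray_hook in the frame of bin between -0.105 and -0.07 m and z of tray_hook in the frame of bin between 0.075 and 0.105 m and x of tray_hook in the frame of bin between -0.1 and 0.1 m and contact force between tray and bin above 0.2 N and angle between tray's own z axis and vertical below 0.4 rad and z of each of vial1, vial2 in the frame of tray below 0.04 m and distance between each of vial1, vial2 and tray below 0.07 m), for 0.1 s.
2. the tray is tipped beyond 40 degrees with its hook corner still at the rim (within 20 mm) (y of tray_hook in the frame of bin between -0.11 and -0.065 m and z of tray_hook in the frame of bin between 0.07 and 0.11 m and x of tray_hook in the frame of bin between -0.1 and 0.1 m and angle between tray's own z axis and vertical above 0.7 rad), for 0.1 s.
At the end, for the whole second after the job is handed in: both used vials lie at rest inside the green bin, and the blue tray stands released and at rest on the bench, right way up, within 6 degrees of level and its underside within 10 mm of the bench (x of vial1 in the frame of bin between -0.11 and 0.11 m and y of vial1 in the frame of bin between -0.09 and 0.09 m and z of each of vial1, vial2 in the frame of bin below 0.06 m and linear speed of each of vial1, vial2 below 0.05 m/s and x of vial2 in the frame of bin between -0.11 and 0.11 m and y of vial2 in the frame of bin between -0.09 and 0.09 m and angle between tray's own z axis and vertical below 0.1 rad and height (world z) of tray below 0.01 m and linear speed of tray below 0.03 m/s); the robot touches nothing.
It also fails if it takes over 53 s, if anything falls off the work surface, if the arm or the gripper's body presses on something with over 40 N, if the wrist force passes 120 N, or if a joint passes its speed limit or range.

ROBOT

A 6-joint arm with a two-finger parallel gripper is mounted at the origin on the work surface. World frame = base frame: x ahead of the robot, y to its left, z up, the work surface at z = 0. Lengths are in m, angles in rad, forces in N, time in s.
With the tool pointing down it reaches from about 0.35 to 0.775 m from the base axis. Payload 7.3 kg.
Tool frame: the origin (TCP) lies on the centre line of the jaws, within the pads' length; the fingertips stand 17 mm ahead of it and the grasp point (between the pads) lies 2 mm behind it (robot.tcp_to_tips is the distance from the TCP to the fingertips, in m); z points along the fingers, y is the line along which they close (so a half turn about z gives the same grasp; the last joint's range is limited). The gripper opens to 92 mm and grips with 3 to 60 N. Pads are 19 mm wide; open, the fingers measure 130 mm over their backs; the gripper's body (75 mm by 190 mm) begins 47 mm behind the grasp point.
Start: joints at [-1.34, 0.342, 1.524, -0, 1.275, -0.146], TCP at [0.193, -0.488, 0.244] pointing down, gripper open.
Joint ranges: [-2.53, 2.53], [-0.77, 2.02], [0.04, 2.7], [-1, 4.14], [0.28, 2.66], [-3.11, 3.11]. Speed limits (rad/s): [2.57, 2.57, 3.14, 3.14, 3.14, 3.14].

INTERFACE

Orientations are given as [roll, pitch, yaw] about the fixed x, y, z axes, in that order (R = Rz(yaw) Ry(pitch) Rx(roll)).
In Python, from cell import robot gives the robot as it stands. The module is installed in compiled form; this text tells all that it offers.
- The arm moves only by the tool carry_out, never from a script. Its argument "commands" is a list of rows, each a list of 3 entries, a list of its own where there are three numbers: the shift along the tool's x, y, z in m, then the turn about the tool's z in rad, then the opening, from 0 (shut) to 1 (fully open). In form: [[[dx, dy, dz], yaw, claw], ...]. A call has 1 to 20 rows; each row shifts and turns the commanded pose from where the row before left it, along the tool's axes as they then stand; what a row does not reach is not made up. A row lasts 1/8 s, in which the tool goes at most 62.5 mm and 10.7 degrees, less where a joint would pass 70% of its speed; a pose out of reach is approached as far as the arm can. A call is refused whole if a number of a shift passes 0.0625 or a number of a turn 0.188, either way. A call with a gripper value outside its range is refused whole. The fingers move at their own pace and stop on an object; "newtons" is the grip in N (left out, the last holds). Time passes only in rows, so rows that do not move let the fingers close. It gives the time, the measured TCP pose, the force, the opening and the grip force at its end, in the units of the state.
- robot.observe(): the state, without advancing time (a new reading comes with each control period).
- robot.read_camera(name): name is "scene" or "top" or "wrist"; returns a dict with "pixels" (420x560x3 uint8, red, green, blue), "fx", "fy", "cx", "cy" (pixels), "view" (4x4, takes a point from world to camera coordinates); the wrist camera has in their place "T_tool_cam" (4x4, takes a point from camera to tool coordinates, whose origin is the TCP and whose axes are the flange's). Camera axes: x right, y up, looking along -z (the intrinsics and any distortion apply to the point x, -y, -z); pixel columns grow to the right and rows downward; lengths in m; the calibration is good to about 2 mm. A picture is of the moment at which its call begins: read the wrist's pose just before it. There is no depth.
- robot.hand_in(): hands the job in; it is judged then, once.
Trained networks look in a picture, given as the dict that the camera call returned (one of the last four; its "shot" number tells which), for a name from the list of things; names that differ only in an ending like _2 or _b are one class to them, and where a whole thing is asked for, a point or a joint stands for the part that bears it (a point fixed in the world has none). Each returns a list of dicts, best first, with "p" (0 to 1); they miss things now and then, are a little off and sometimes report something else, mostly with a low value. They report only what shows in the picture. A call takes as long as a camera call. They do not tell look-alikes from the thing itself.
- robot.find_in(picture, name): "at" ([column, row] in pixels, amid what is visible of it).
- robot.tip_of(picture, name): "at" ([column, row] in pixels: a listed point, or the origin of a listed thing).
The state is a dict: "time": time; "qpos": joint angles; "qvel": joint speeds; "joint_efforts": joint torques, N m; "tool_pos": TCP position; "tool_rot": TCP orientation; "contact_force": force on the tool from outside, world axes, zero at the start; "torque": the same for the moment, N m; "opening": finger opening in m; "grip_force": force on a finger pad.
Only numpy, scipy, OpenCV 4.12 (cv2) and the standard library are available. Lean on these libraries where they do the work, as an engineer would, in place of code of your own. Each camera call takes 0.05 s, during which the arm holds its last target. There are 200 camera calls.

## Working session

There is one attempt and no reset: what is moved stays moved. The work goes in short steps, Python scripts to look and compute and a tool call to move; the robot and the scene stay as the last step left them, time stands still between calls to the robot, and variables do not carry over. Pictures are saved under pics/ and viewed, at most 10 in all, crops included, and the job is handed in when it is done.

Besides the shell and the picture viewer there is one more tool, called after "Call:" as name([rows], argument=value, ...), one row to a line, values as JSON. carry_out: Moves the arm, as the interface text tells. Its arguments: {"type":"object","properties":{"commands":{"type":"array"},"newtons":{"type":"number"}},"required":["commands"]}

```bash
mkdir -p pics; ls; python3 - <<'E'
from cell import robot
import cv2
s=robot.observe(); print({k:s[k] for k in('time','tool_pos','tool_rot','opening')})
for n in('top','scene'):
    p=robot.read_camera(n); cv2.imwrite(f'pics/{n}0.png',p['pixels'][:,:,::-1])
    print(n,p['fx'],p['fy'],p['cx'],p['cy'],p['view'],[k for k in p if k!='pixels'])
    for t in('tray','tray_hook','tray_grip','bin','vial1'):
        print(t,[(r['at'],r['p']) for r in robot.tip_of(p,t)][:5],[(r['at'],r['p']) for r in robot.find_in(p,t)][:5])
E
```

```text
pics
{'time': 0.0, 'tool_pos': array([ 0.19309416, -0.48778124,  0.24303142]), 'tool_rot': array([-3.14004387e+00, -2.10906280e-04,  3.76782239e-01]), 'opening': 0.09179111207518806}
top 427.4008168753163 427.4008168753163 282.3999031516241 209.31459973778612 [[-0.01374091 -0.99988852  0.00584243 -0.04864592]
 [ 0.99708082 -0.01326297  0.07519265 -0.46385879]
 [-0.07510678  0.00685859  0.99715191 -0.92244604]
 [ 0.          0.          0.          1.        ]] ['fx', 'fy', 'cx', 'cy', 'view', 'shot']
tray [([355.5, 301.6], 0.59), ([360.7, 227.2], 0.57)] [([355.6, 300.0], 0.96), ([350.4, 226.6], 0.85)]
tray_hook [([337.0, 227.6], 0.81), ([341.3, 298.3], 0.8), ([363.2, 233.0], 0.71), ([356.3, 228.2], 0.49)] [([351.6, 230.9], 0.96), ([354.1, 301.4], 0.86)]
tray_grip [([398.7, 231.9], 0.84), ([382.7, 305.9], 0.69)] [([346.4, 227.6], 0.88)]
bin [([178.1, 170.4], 0.8)] [([171.5, 166.9], 0.85)]
vial1 [([365.5, 228.8], 0.83), ([294.3, 258.1], 0.79), ([375.4, 223.0], 0.73)] [([297.7, 256.0], 0.83), ([363.0, 232.3], 0.7), ([374.0, 226.0], 0.69)]
scene 406.32377610850784 406.32377610850784 280.06178286988666 208.2561286514159 [[-0.85015473  0.52623023 -0.01785142  0.4196369 ]
 [-0.41826811 -0.65436531  0.62996653  0.11820717]
 [ 0.31982608  0.54303571  0.77641709 -0.91536278]
 [ 0.          0.          0.          1.        ]] ['fx', 'fy', 'cx', 'cy', 'view', 'shot']
tray [([316.5, 143.5], 0.97), ([254.6, 166.6], 0.93)] [([317.4, 140.9], 0.86)]
tray_hook [([323.0, 150.6], 0.78), ([260.2, 176.5], 0.77)] [([315.3, 143.5], 0.9), ([255.1, 169.9], 0.71)]
tray_grip [([306.4, 120.7], 0.89), ([242.3, 129.2], 0.77)] [([255.9, 168.5], 0.97), ([315.7, 141.0], 0.73)]
bin [([311.8, 348.2], 0.71)] [([313.8, 338.7], 0.72)]
vial1 [([311.0, 190.5], 0.76), ([245.9, 148.7], 0.63), ([257.3, 160.6], 0.63)] [([246.2, 150.0], 0.81), ([310.5, 189.3], 0.79)]
```

View pics/top0.png

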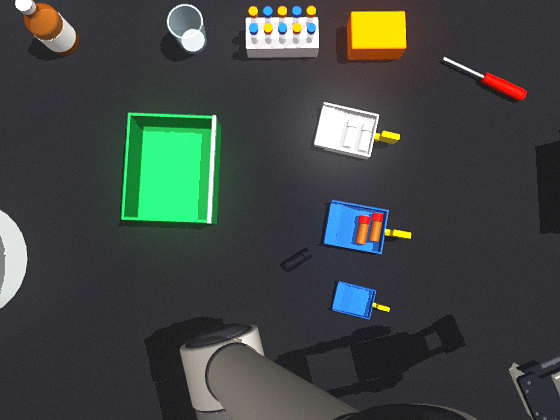

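View pics/scene0.png

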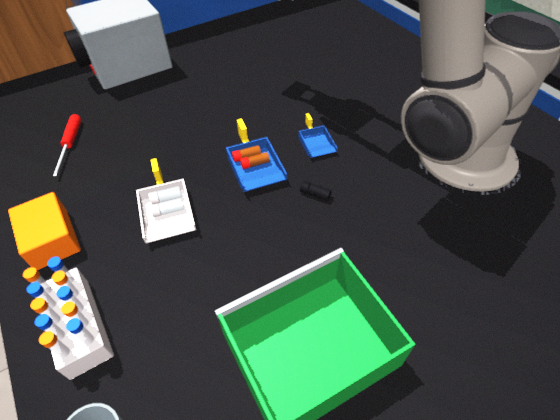

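The top view shows these candidates:
- Large blue tray with two amber, red-capped vials at (357,227), grip at (398,234). This is the one I want.
- Small blue tray at (354,300), the wrong size.
- White tray at (346,131), the wrong colour.
- Black vial at (297,258), a look-alike.

The bin's white steel rim is on its right side, at column ~213, rows 115–223. Next I'll fit the poses to colour masks in both views.

```bash
cat > h.py <<'E'
import numpy as np, cv2
from scipy.optimize import minimize
from itertools import product
def box(x0,x1,y0,y1,z0,z1): return np.array(list(product((x0,x1),(y0,y1),(z0,z1))))/1000
def proj(p,P):
    c=np.c_[P,np.ones(len(P))]@np.array(p['view']).T
    return np.c_[p['cx']+p['fx']*c[:,0]/-c[:,2], p['cy']+p['fy']*c[:,1]/c[:,2]]
def ray(p,uv,z):
    V=np.array(p['view']); R=V[:3,:3]; o=-R.T@V[:3,3]
    d=R.T@np.array([(uv[0]-p['cx'])/p['fx'],-(uv[1]-p['cy'])/p['fy'],-1]); return o+d*(z-o[2])/d[2]
def place(P,q):
    c,s=np.cos(q[2]),np.sin(q[2]); return P@np.array([[c,s,0],[-s,c,0],[0,0,1]])+[q[0],q[1],0]
TRAY=[np.r_[box(-48,48,-50,50,0,32),box(-48,48,50,75,14,17)],box(-6,6,-98,-60,20,62)]
BIN=[box(-110,110,-90,90,0,90)]
def mask(p,roi,kind):
    h=cv2.cvtColor(p['pixels'],cv2.COLOR_RGB2HSV); H,S,V=[h[...,i].astype(int) for i in range(3)]
    if kind=='pan': m=((H>95)&(H<125)&(S>120)&(V>60))|(((H<17)|(H>172))&(S>120)&(V>60))
    if kind=='grip': m=(H>20)&(H<35)&(S>120)&(V>60)
    if kind=='bin': m=((H>50)&(H<80)&(S>120)&(V>45))|((S<60)&(V>140))
    o=np.zeros(m.shape,np.uint8); a,b,c,d=roi; o[c:d,a:b]=m[c:d,a:b]
    if kind!='grip':
        pts=cv2.findNonZero(cv2.morphologyEx(o,cv2.MORPH_OPEN,np.ones((3,3),np.uint8)))
        o[:]=0; cv2.fillConvexPoly(o,cv2.convexHull(pts),1)
    return o
def cost(q,parts,obs):
    t=0
    for p,i,m in obs:
        r=np.zeros(m.shape,np.uint8)
        hull=cv2.convexHull(proj(p,place(parts[i],q)).astype(np.float32))
        cv2.fillConvexPoly(r,np.round(hull*16).astype(np.int32),255,cv2.LINE_AA,4)
        r=r/255.; t+=np.abs(r-m).sum()/m.sum()
    return t
def fit(parts,obs,q0):
    best=None
    for k in range(3):
        s=np.array([q0]+[np.add(q0,d) for d in np.diag([.01,.01,.08])*(1-.5*k)])
        r=minimize(cost,q0,(parts,obs),method='Nelder-Mead',options=dict(initial_simplex=s,xatol=1e-5,fatol=1e-5)); q0=r.x
    return r.x,r.fun
E
python3 - <<'E'
from h import *
from cell import robot
t=robot.read_camera('top'); s=robot.read_camera('scene')
cv2.imwrite('pics/crop1.png',cv2.resize(t['pixels'][180:330,270:430,::-1],None,fx=4,fy=4,interpolation=cv2.INTER_CUBIC))
ob=[(t,0,mask(t,(315,395,190,262),'pan')),(s,0,mask(s,(218,294,132,195),'pan')),(t,1,mask(t,(380,420,220,250),'grip')),(s,1,mask(s,(230,252,112,146),'grip'))]
q0=[*ray(t,(357,227),.02)[:2],0]
for o in (ob,ob[::2],ob[1::2]): print('tray',*fit(TRAY,o,q0))
print([m.sum() for _,_,m in ob])
ob=[(t,0,mask(t,(110,228,105,232),'bin')),(s,0,mask(s,(205,420,235,420),'bin'))]
q0=[*ray(t,(171,168),.05)[:2],0]
for o in (ob,ob[:1],ob[1:]): print('bin',*fit(BIN,o,q0))
print([m.sum() for _,_,m in ob])
E
```

```text
tray [ 0.42085889 -0.2261363  -0.19334181] 0.5539233146697015
tray [ 0.42147426 -0.22453675 -0.19400981] 0.2034483597257535
tray [ 0.41902975 -0.23011405 -0.19185432] 0.21221583870416266
[np.uint64(2803), np.uint64(2340), np.uint64(193), np.uint64(199)]
bin [ 0.54713889  0.17621636 -0.04404342] 0.05591423688353031
bin [ 0.54871399  0.17818787 -0.05151069] 0.014948876050089816
bin [ 0.54577979  0.17401596 -0.05205508] 0.010896198642820938
[np.uint64(10599), np.uint64(21547)]
```

View pics/crop1.png

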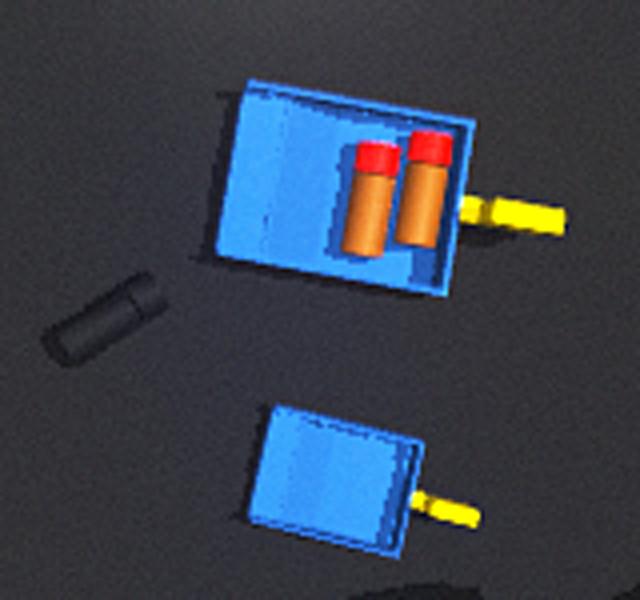

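The crop shows the larger blue tray at crop (350,190) with both amber vials and its yellow grip at (515,215). The smaller tray is below it, so the choice holds. The tray is near (0.421,-0.227) with yaw -0.193, which puts the grip at about (0.405,-0.305). Next I'll turn the tool and hover over the grip.

Call:
carry_out([
  [[0, 0, 0], -0.167, 1],
  [[0, 0, 0], -0.167, 1],
  [[0, 0, 0], -0.167, 1],
  [[0, 0, 0], -0.167, 1],
  [[0, 0, 0], -0.167, 1],
  [[0, 0, 0], -0.167, 1],
  [[0, 0, 0], 0, 1],
  [[0.0275, 0.0216, 0], 0, 1],
  [[0.0275, 0.0216, 0], 0, 1],
  [[0.0275, 0.0216, 0], 0, 1],
  [[0.0275, 0.0216, 0], 0, 1],
  [[0.0275, 0.0216, 0], 0, 1],
  [[0.0275, 0.0216, 0], 0, 1],
  [[0.0275, 0.0216, 0], 0, 1],
  [[0.0275, 0.0216, 0], 0, 1],
  [[0, 0, 0], 0, 1],
  [[0, 0, 0], 0, 1],
], newtons=50)

```text
time: 3.32
tool_pos: [0.4046, -0.3054, 0.2437]
tool_rot: [-3.141, 0.0, 1.377]
contact_force: [0.3, -0.5, -0.5]
opening: 0.0918
grip_force: 0.0
```

```bash
python3 - <<'E'
from h import *
from cell import robot
from scipy.spatial.transform import Rotation as R
s=robot.observe(); p=robot.read_camera('wrist'); cv2.imwrite('pics/w1.png',p['pixels'][:,:,::-1])
T=np.eye(4); T[:3,:3]=R.from_euler('xyz',s['tool_rot']).as_matrix(); T[:3,3]=s['tool_pos']
p['view']=np.linalg.inv(T@p['T_tool_cam'])
print(s['time'],s['tool_pos'],s['tool_rot'],[k for k in p])
q=[.4205,-.227,-.193]
for n,P in(('tray_grip',[0,-.08,.042]),('tray_hook',[0,.05,.014]),('tray',[0,0,0])):
    print(n,[(r['at'],r['p'],ray(p,r['at'],P[2]).round(4)) for r in robot.tip_of(p,n)][:3],place(np.array([P]),q))
m=mask(p,(0,560,0,420),'grip'); n,l,st,c=cv2.connectedComponentsWithStats(m); print(st,c)
print(proj(p,place(TRAY[1],q)).round(0).tolist())
E
```

```text
3.325 [ 0.40455074 -0.30539458  0.2436813 ] [-3.14130216e+00  3.29516872e-04  1.37724325e+00] ['pixels', 'fx', 'fy', 'cx', 'cy', 'T_tool_cam', 'shot', 'view']
tray_grip [([287.1, 191.7], 0.96, array([ 0.4067, -0.3049,  0.042 ])), ([130.8, 184.3], 0.73, array([ 0.2505, -0.2666,  0.042 ]))] [[ 0.40515568 -0.30551466  0.042     ]]
tray_hook [([137.1, 102.6], 0.73, array([ 0.2699, -0.1875,  0.014 ]))] [[ 0.4300902  -0.17792834  0.014     ]]
tray [([285.1, 116.3], 0.85, array([ 0.4192, -0.2304,  0.    ])), ([140.3, 135.1], 0.63, array([ 0.2574, -0.2193,  0.    ]))] [[ 0.4205 -0.227   0.    ]]
[[     0      0    560    420 228490]
 [   471    105     43     52   1686]
 [   279    163     14     52    667]
 [   126    164     21     32    517]
 [    80    265     34     60    927]
 [   457    265     34     60    876]
 [    80    296      1      1      1]
 [   269    335    291     12   2036]] [[276.86994617 208.34632588]
 [490.52491103 131.54389087]
 [285.41229385 187.93403298]
 [135.75628627 179.72340426]
 [ 93.50593312 294.80474649]
 [476.38127854 295.34474886]
 [ 80.         296.        ]
 [434.5456778  342.33497053]]
[[280.0, 204.0], [280.0, 214.0], [280.0, 170.0], [280.0, 176.0], [291.0, 204.0], [292.0, 214.0], [291.0, 170.0], [292.0, 176.0]]
```

View pics/w1.png

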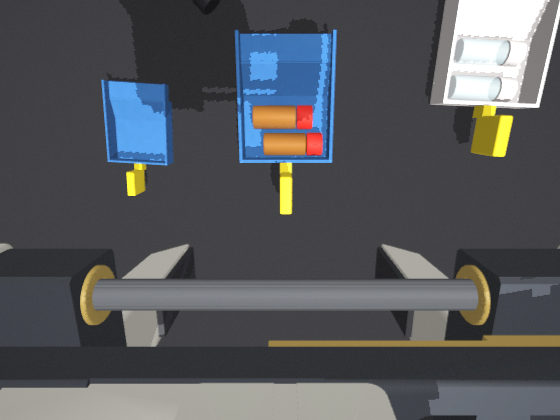

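The wrist view shows the large tray at (287,95) and its grip plate at (286,188). The plate lies along the tool x axis and matches the prediction to within 2 px. Now I'll descend and grip.

Call:
carry_out([
  [[0, 0.001, 0.03], 0, 1],
  [[0, 0, 0.035], 0, 1],
  [[0, 0, 0.035], 0, 1],
  [[0, 0, 0.035], 0, 1],
  [[0, 0, 0.035], 0, 0.6],
  [[0, 0, 0.0225], 0, 0.4],
  [[0, 0, 0.01], 0, 0.35],
  [[0, 0, 0], 0, 0],
  [[0, 0, 0], 0, 0],
  [[0, 0, 0], 0, 0],
  [[0, 0, 0], 0, 0],
  [[0, 0, 0], 0, 0],
  [[0, 0, 0], 0, 0],
], newtons=55)

```text
time: 5.15
tool_pos: [0.4058, -0.3054, 0.0414]
tool_rot: [3.142, 0.0, 1.379]
contact_force: [-0.6, 0.5, 2.2]
opening: 0.0117
grip_force: 55.0
```

Call:
carry_out([
  [[0, 0, -0.005], 0, 0],
  [[0, 0, -0.01], 0, 0],
  [[0, 0, -0.02], 0, 0],
  [[0, 0, -0.025], 0, 0],
  [[0, 0, -0.025], 0, 0],
  [[0, 0, -0.02], 0, 0],
  [[0, 0, -0.01], 0, 0],
  [[0, 0, -0.005], 0, 0],
  [[0, 0, 0], 0, 0],
])

```text
time: 6.28
tool_pos: [0.4057, -0.3053, 0.161]
tool_rot: [-3.141, -0.0, 1.379]
contact_force: [0.8, 0.2, -2.1]
opening: 0.0118
grip_force: 55.0
```

```bash
cat > look.py <<'E'
import sys
from h import *
from cell import robot
from scipy.spatial.transform import Rotation as R
def wrist():
    s=robot.observe(); p=robot.read_camera('wrist')
    T=np.eye(4); T[:3,:3]=R.from_euler('xyz',s['tool_rot']).as_matrix(); T[:3,3]=s['tool_pos']
    p['view']=np.linalg.inv(T@p['T_tool_cam']); return s,p
if __name__=='__main__':
    n=sys.argv[1]; s,p=wrist(); print(s['time'],s['tool_pos'],s['tool_rot'],s['contact_force'],s['opening'])
    c=robot.read_camera('scene')
    cv2.imwrite(f'pics/{n}.png',np.hstack([cv2.resize(p['pixels'],(400,300)),cv2.resize(c['pixels'],(400,300))])[:,:,::-1])
E
python3 look.py lift
```

```text
6.275 [ 0.40567379 -0.30527976  0.16102557] [-3.14133785e+00 -1.06196996e-04  1.37878703e+00] [ 0.83192307  0.20833159 -2.06622888] 0.011842839795708056
```

View pics/lift.png

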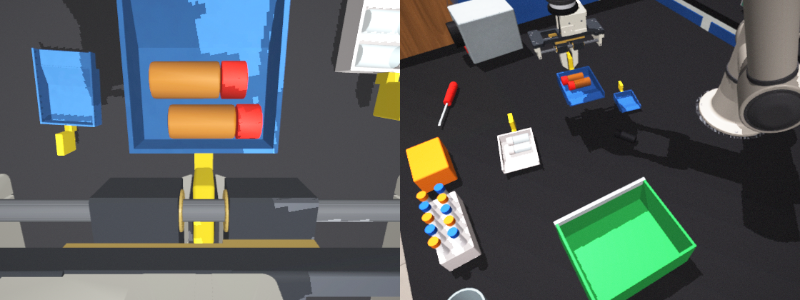

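The tray is lifted with both vials aboard: wrist half at (205,80), tray at about (580,85) in the scene half. I'll measure the droop and refine the rim before moving on.

```bash
cat > tilt.py <<'E'
from look import *
from scipy.optimize import least_squares
GR=np.array([0,-.08,.042])
def tplace(P,v,s):   # v: tilt(+ = back end up), offset along tray y of grip, offset z, yaw off
    yaw=s['tool_rot'][2]-np.pi/2
    M=R.from_euler('z',yaw+v[3])*R.from_euler('x',-v[0])
    return M.apply(P-GR-[0,v[1],v[2]])+np.array(s['tool_pos'])+[0,0,.002]
def fit_tilt(obs,s,v0=(0,0,0,0)):
    def f(v):
        t=0
        for p,m in obs:
            r=np.zeros(m.shape,np.uint8); hull=cv2.convexHull(proj(p,tplace(TRAY[0],v,s)).astype(np.float32))
            cv2.fillConvexPoly(r,np.round(hull*16).astype(np.int32),255,cv2.LINE_AA,4); t+=np.abs(r/255.-m).sum()/m.sum()
        return t+ (v[1]/.02)**2+(v[2]/.02)**2
    v=np.array(v0,float)
    for k in range(3):
        sx=np.array([v]+[v+d for d in np.diag([.15,.004,.004,.04])]); r=minimize(f,v,method='Nelder-Mead',options=dict(initial_simplex=sx,xatol=1e-5,fatol=1e-5,maxiter=400)); v=r.x
    return v,r.fun
E
python3 - <<'E'
from tilt import *
s,w=wrist(); t=robot.read_camera('top'); c=robot.read_camera('scene')
def roi(p,pad=25):
    h=proj(p,tplace(TRAY[0],[0,0,0,0],s)); a,b=h.min(0)-pad,h.max(0)+pad
    return max(0,int(a[0])),min(560,int(b[0])),max(0,int(a[1])),min(420,int(b[1]))
O=[(p,mask(p,roi(p,d),'pan')) for p,d in((w,15),(t,12),(c,12))]
for o in(O,O[:1],O[1:2],O[2:]): print(fit_tilt(o,s))
# rim ends: white strip mask in top & scene
for p,r in((t,(200,230,105,232)),(c,(210,355,245,335))):
    h=cv2.cvtColor(p['pixels'],cv2.COLOR_RGB2HSV); m=((h[...,1]<60)&(h[...,2]>140)).astype(np.uint8)
    o=np.zeros_like(m); o[r[2]:r[3],r[0]:r[1]]=m[r[2]:r[3],r[0]:r[1]]
    n,l,st,_=cv2.connectedComponentsWithStats(o); k=1+st[1:,4].argmax()
    rc=cv2.boxPoints(cv2.minAreaRect(cv2.findNonZero((l==k).astype(np.uint8)))); print(st[k]); print([ray(p,u,.09).round(4)[:2].tolist() for u in rc])
print('bin model corners',place(BIN[0],[.547,.176,-.05])[[1,5]])
E
```

```text
(array([-1.09158803e-02, -3.79720519e-04, -1.19376102e-05,  5.84942333e-04]), np.float64(0.0723664147423475))
(array([ 0.01737419, -0.00031847,  0.00021544,  0.00428774]), np.float64(0.005986894967569531))
(array([-0.03228496, -0.0004504 ,  0.00015108,  0.00135361]), np.float64(0.02200863235948623))
(array([-0.0099846 ,  0.00026744, -0.00043726,  0.00370865]), np.float64(0.02665380203188554))
[207 115   9 109 426]
[[0.4322, 0.0989], [0.6549, 0.0879], [0.6544, 0.0794], [0.4317, 0.0906]]
[ 215  248  129   68 1309]
[[0.6539, 0.0772], [0.4291, 0.0878], [0.4332, 0.1042], [0.6544, 0.0922]]
bin model corners [[0.43263935 0.09161019 0.09      ]
 [0.6523644  0.08061477 0.09      ]]
```

Tilt is about 0. The rim's outer edge runs from (.432,.0905) to (.6535,.079), so the bin's yaw is -0.051. I'll align the tray to it and approach high.

Call:
carry_out([
  [[0, 0, 0], -0.047, 0],
  [[0, 0, 0], -0.047, 0],
  [[0, 0, 0], -0.047, 0],
  [[0.006, 0.004, 0], 0, 0],
  [[0.012, 0.007, 0], 0, 0],
  [[0.0175, 0.007, 0], 0, 0],
  [[0.0175, 0.007, 0], 0, 0],
  [[0.0175, 0.007, 0], 0, 0],
  [[0.0175, 0.007, 0], 0, 0],
  [[0.0175, 0.007, 0], 0, 0],
  [[0.0175, 0.007, 0], 0, 0],
  [[0.0175, 0.007, 0], 0, 0],
  [[0.0175, 0.007, 0], 0, 0],
  [[0.0175, 0.007, 0], 0, 0],
  [[0.0175, 0.007, 0], 0, 0],
  [[0.0175, 0.007, 0], 0, 0],
  [[0.0175, 0.007, 0], 0, 0],
  [[0.0175, 0.007, 0], 0, 0],
  [[0.01, 0.007, 0], 0, 0],
  [[0.005, 0.005, 0], 0, 0],
])

```text
time: 9.02
tool_pos: [0.5334, -0.0504, 0.1611]
tool_rot: [-3.142, 0.0, 1.52]
contact_force: [-0.2, 0.0, -3.5]
opening: 0.0116
grip_force: 55.0
```

```bash
python3 - <<'E'
from tilt import *
s,w=wrist(); t=robot.read_camera('top'); c=robot.read_camera('scene'); print(s['time'],s['tool_pos'],s['tool_rot'])
def roi(p,pad=12):
    h=proj(p,tplace(TRAY[0],[0,0,0,0],s)); a,b=h.min(0)-pad,h.max(0)+pad
    return max(0,int(a[0])),min(560,int(b[0])),max(0,int(a[1])),min(420,int(b[1]))
O=[(p,mask(p,roi(p),'pan')) for p in(w,t,c)]
for o in(O,O[:1],O[2:]):
    v,e=fit_tilt(o,s); print(v,e,'hook',tplace(np.array([[0,.05,.014]]),v,s))
cv2.imwrite('pics/over.png',np.hstack([cv2.resize(w['pixels'],(400,300)),cv2.resize(c['pixels'][60:360,130:430],(300,300))])[:,:,::-1])
E
```

```text
9.025 [ 0.53342007 -0.05044686  0.16112977] [-3.14159013e+00  2.28754854e-04  1.52047719e+00]
[-0.01717705  0.00044682  0.00062357 -0.0014386 ] 0.5022664636427574 hook [[0.5401469  0.07940474 0.13673565]]
[ 0.01975576 -0.00035997  0.00029467  0.00310029] 0.004812279497940619 hook [[0.53954565 0.07918408 0.13226543]]
[-0.03205635  0.00069816 -0.00044383 -0.00223665] 0.022234612038084235 hook [[0.54025541 0.07949209 0.139732  ]]
```

View pics/over.png

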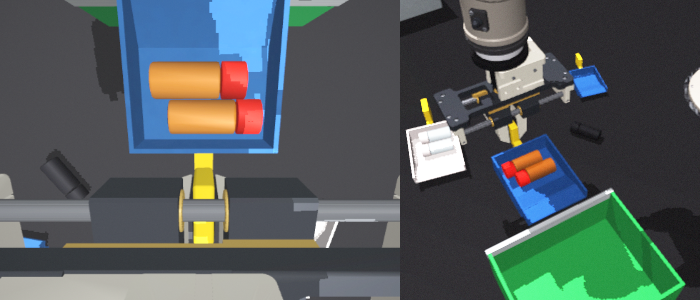

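The wrist half shows the lip near the rim with both vials still aboard at (205,95). The scene half shows the lip just over the white rim at (560,215). Now I'll lower the tray.

Call:
carry_out([
  [[0, 0, 0.006], 0, 0],
  [[0, 0, 0.01], 0, 0],
  [[0, 0, 0.01], 0, 0],
  [[0, 0, 0.006], 0, 0],
  [[0, 0, 0.004], 0, 0],
  [[0, 0, 0], 0, 0],
])

```text
time: 9.93
tool_pos: [0.5328, -0.051, 0.1249]
tool_rot: [-3.141, -0.0, 1.52]
contact_force: [0.0, 1.2, -2.0]
opening: 0.0117
grip_force: 55.0
```

Call:
carry_out([
  [[0, 0, 0.002], 0, 0],
  [[0, 0, 0.002], 0, 0],
  [[0, 0, 0.0], 0, 0],
])

```text
time: 10.3
tool_pos: [0.5328, -0.051, 0.1212]
tool_rot: [-3.141, 0.0, 1.52]
contact_force: [0.3, 0.1, -2.3]
opening: 0.0119
grip_force: 55.0
```

Call:
carry_out([
  [[0, 0, 0.0015], 0, 0],
  [[0, 0, 0.0015], 0, 0],
  [[0, 0, 0.0], 0, 0],
])

```text
time: 10.68
tool_pos: [0.5328, -0.051, 0.1181]
tool_rot: [-3.141, 0.0, 1.52]
contact_force: [0.9, 0.1, -2.5]
opening: 0.0117
grip_force: 55.0
```

Call:
carry_out([
  [[0, 0, 0.0015], 0, 0],
  [[0, 0, 0.001], 0, 0],
  [[0, 0, 0.0], 0, 0],
])

```text
time: 11.05
tool_pos: [0.5332, -0.0512, 0.1163]
tool_rot: [3.141, 0.0, 1.52]
contact_force: [0.1, -1.8, 4.8]
opening: 0.0115
grip_force: 55.0
```

Contact on the rim shows as a force change of about +7 N. Next I'll seat the rib against the rim.

Call:
carry_out([
  [[0.002, 0, -0.0005], 0, 0],
  [[0.002, 0, 0], 0, 0],
  [[0, 0, 0], 0, 0],
])

```text
time: 11.42
tool_pos: [0.5335, -0.047, 0.1165]
tool_rot: [3.141, 0.0, 1.52]
contact_force: [0.2, -1.9, 3.7]
opening: 0.0119
grip_force: 55.0
```

Call:
carry_out([
  [[0.001, 0, 0], 0, 0],
  [[0.001, 0, 0], 0, 0],
  [[0, 0, 0], 0, 0],
])

```text
time: 11.8
tool_pos: [0.5335, -0.0452, 0.1165]
tool_rot: [3.141, 0.0, 1.52]
contact_force: [-1.1, -4.1, 5.3]
opening: 0.0117
grip_force: 55.0
```

The rib is seated: the hook is at y≈.0846 and the rim at .0847. Next I'll lighten the grip so the plate can swivel in the jaws, then tip the first 20°.

Call:
carry_out([
  [[0, 0, 0], 0, 0],
  [[0, 0, 0], 0, 0],
  [[0, 0, 0], 0, 0],
], newtons=7)

```text
time: 12.18
tool_pos: [0.533, -0.0448, 0.1158]
tool_rot: [-3.141, -0.0, 1.52]
contact_force: [0.4, 0.3, -1.1]
opening: 0.0119
grip_force: 7.0
```

Call:
carry_out([
  [[0.002, 0, -0.0075], 0, 0],
  [[0.0025, 0, -0.008], 0, 0],
  [[0.0025, 0, -0.0075], 0, 0],
  [[0.0035, 0, -0.007], 0, 0],
  [[0.0035, 0, -0.007], 0, 0],
  [[0.004, 0, -0.0075], 0, 0],
  [[0, 0, 0], 0, 0],
])

```text
time: 13.05
tool_pos: [0.5345, -0.0267, 0.1615]
tool_rot: [3.14, 0.0, 1.52]
contact_force: [-0.2, -0.5, -0.8]
opening: 0.0118
grip_force: 7.0
```

```bash
cat > chk.py <<'E'
from tilt import *
n,th=sys.argv[1],float(sys.argv[2])
s,w=wrist(); t=robot.read_camera('top'); c=robot.read_camera('scene'); print(s['time'],s['tool_pos'],s['grip_force'],s['contact_force'])
def roi(p,pad=12):
    h=proj(p,tplace(TRAY[0],[th,0,0,0],s)); a,b=h.min(0)-pad,h.max(0)+pad
    return max(0,int(a[0])),min(560,int(b[0])),max(0,int(a[1])),min(420,int(b[1]))
O=[(p,mask(p,roi(p),'pan')) for p in(w,c)]
for o in(O[:1],O[1:]):
    v,e=fit_tilt(o,s,(th,0,0,0)); print(v.round(4),round(e,3),'hook',tplace(np.array([[0,.05,.014]]),v,s))
for m,z in(('vial1',.02),): print([(r['at'],r['p']) for r in robot.find_in(c,m)][:4])
cv2.imwrite(f'pics/{n}.png',np.hstack([cv2.resize(w['pixels'],(400,300)),cv2.resize(c['pixels'][60:360,130:430],(400,400))[:300]])[:,:,::-1])
E
python3 chk.py tip20 0.35
```

```text
13.05 [ 0.53451094 -0.02674783  0.16149214] 7.000104188919067 [-0.17969097 -0.49141025 -0.75971874]
[ 0.3518 -0.0009  0.0007  0.0013] 0.016 hook [[0.54007672 0.0861141  0.09147863]]
[ 0.3923  0.0012 -0.0004  0.0192] 0.027 hook [[0.53791204 0.08169411 0.08873384]]
[([314.1, 190.4], 0.74), ([263.3, 245.0], 0.63), ([280.2, 256.8], 0.56)]
```

View pics/tip20.png

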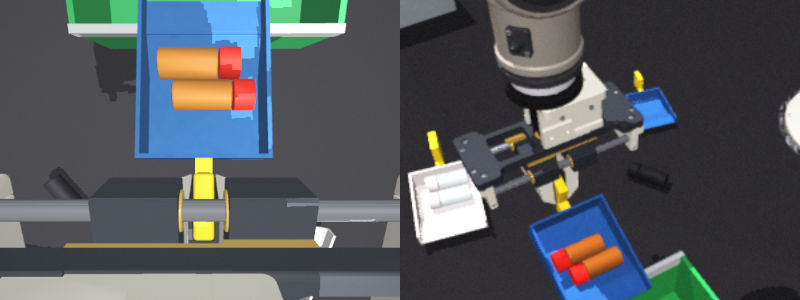

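The tray pivots as planned: tilt is about 0.36 rad, the hook is on the rim, and the vials have rolled to the foot of the ramp. I'll continue tipping to about 65°.

Call:
carry_out([
  [[0.0048, 0, -0.0064], 0, 0],
  [[0.0049, 0, -0.0063], 0, 0],
  [[0.005, 0, -0.0063], 0, 0],
  [[0.0058, 0, -0.0055], 0, 0],
  [[0.006, 0, -0.0054], 0, 0],
  [[0.006, 0, -0.0052], 0, 0],
  [[0.0065, 0, -0.0045], 0, 0],
  [[0.0068, 0, -0.0042], 0, 0],
  [[0.007, 0, -0.0039], 0, 0],
  [[0.0072, 0, -0.0032], 0, 0],
  [[0.0074, 0, -0.0029], 0, 0],
  [[0.0076, 0, -0.0026], 0, 0],
  [[0.006, 0, -0.0014], 0, 0],
  [[0.0056, 0, -0.0011], 0, 0],
  [[0, 0, 0], 0, 0],
  [[0, 0, 0], 0, 0],
  [[0, 0, 0], 0, 0],
  [[0, 0, 0], 0, 0],
])

```text
time: 15.5
tool_pos: [0.5386, 0.0594, 0.2196]
tool_rot: [3.141, -0.0, 1.519]
contact_force: [-0.4, -0.1, 3.0]
opening: 0.012
grip_force: 7.0
```

```bash
python3 chk.py tip65 1.12
```

```text
15.5 [0.53863955 0.05935676 0.21964796] 6.999846249818802 [-0.35227887 -0.1276013   3.04913645]
[ 1.0631e+00 -3.0000e-03 -2.0000e-04  3.1000e-03] 0.37 hook [[0.54058278 0.09964709 0.09188108]]
[ 1.0668e+00  9.0000e-04  7.0000e-04 -1.5500e-02] 0.061 hook [[0.54112387 0.09650943 0.09476477]]
[([325.6, 372.8], 0.83), ([339.7, 384.3], 0.74), ([316.7, 192.6], 0.52)]
```

View pics/tip65.png

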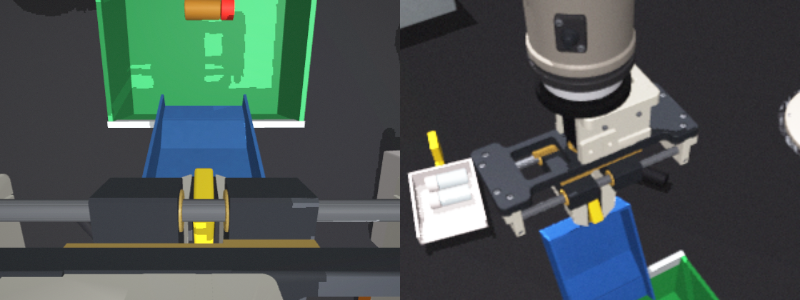

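The tray is at about 61° and empty. Both vials are in the bin, at scene pixels (326,373) and (340,384). Now I'll reverse the arc back to level.

Call:
carry_out([
  [[-0.0056, 0, 0.0011], 0, 0],
  [[-0.006, 0, 0.0014], 0, 0],
  [[-0.0076, 0, 0.0026], 0, 0],
  [[-0.0074, 0, 0.0029], 0, 0],
  [[-0.0072, 0, 0.0032], 0, 0],
  [[-0.007, 0, 0.0039], 0, 0],
  [[-0.0068, 0, 0.0042], 0, 0],
  [[-0.0065, 0, 0.0045], 0, 0],
  [[-0.006, 0, 0.0052], 0, 0],
  [[-0.006, 0, 0.0054], 0, 0],
  [[-0.0058, 0, 0.0055], 0, 0],
  [[-0.005, 0, 0.0063], 0, 0],
  [[-0.0049, 0, 0.0063], 0, 0],
  [[-0.0048, 0, 0.0064], 0, 0],
  [[0, 0, 0], 0, 0],
])

```text
time: 17.58
tool_pos: [0.534, -0.0275, 0.1601]
tool_rot: [-3.141, 0.0, 1.519]
contact_force: [-1.2, -0.5, -2.1]
opening: 0.0119
grip_force: 7.0
```

```bash
python3 chk.py back20 0.35
```

```text
17.575 [ 0.53397593 -0.02746595  0.16009646] 6.999930068850517 [-1.18575945 -0.50097229 -2.08159448]
[ 0.3342 -0.0016  0.0008  0.0032] 0.037 hook [[0.53951672 0.08729408 0.09169219]]
[ 3.613e-01 -2.000e-04  1.000e-04  1.530e-02] 0.022 hook [[0.5380268  0.08435129 0.08977454]]
[([324.8, 372.9], 0.94), ([312.7, 193.2], 0.9), ([341.3, 384.3], 0.56)]
```

Call:
carry_out([
  [[-0.004, 0, 0.0075], 0, 0],
  [[-0.0035, 0, 0.007], 0, 0],
  [[-0.0035, 0, 0.007], 0, 0],
  [[-0.0025, 0, 0.0075], 0, 0],
  [[-0.0025, 0, 0.008], 0, 0],
  [[-0.002, 0, 0.0075], 0, 0],
  [[0, 0, 0], 0, 0],
])

```text
time: 18.65
tool_pos: [0.5331, -0.0454, 0.1156]
tool_rot: [-3.141, 0.0, 1.52]
contact_force: [0.5, -0.4, -1.0]
opening: 0.0118
grip_force: 7.0
```

```bash
python3 chk.py back0 0.0
```

```text
18.65 [ 0.53307201 -0.04542396  0.11558271] 6.9997525960206985 [ 0.49833271 -0.44483515 -0.98197403]
[ 0.0149 -0.0019  0.0008  0.0006] 0.026 hook [[0.53972212 0.08581811 0.08680557]]
[-0.0527 -0.0006  0.0007 -0.0046] 0.027 hook [[0.54044196 0.08633759 0.09578555]]
[([325.7, 373.1], 0.88), ([314.2, 190.2], 0.84), ([342.6, 384.1], 0.65)]
```

The tray is level within measurement bias (wrist +0.02, scene −0.03). I'll grip firmly, lift it off the rim, back off to clear bench, and lower.

Call:
carry_out([
  [[0, 0, 0], 0, 0],
  [[0, 0, 0], 0, 0],
  [[0, 0, -0.005], 0, 0],
  [[0, 0, -0.01], 0, 0],
  [[0, 0, -0.015], 0, 0],
  [[0, 0, -0.01], 0, 0],
  [[-0.01, -0.005, 0], 0, 0],
  [[-0.02, -0.015, 0], 0, 0],
  [[-0.02, -0.015, 0], 0, 0],
  [[-0.02, -0.015, 0], 0, 0],
  [[-0.01, -0.01, 0], 0, 0],
  [[0, 0, 0.01], 0, 0],
  [[0, 0, 0.02], 0, 0],
  [[0, 0, 0.025], 0, 0],
  [[0, 0, 0.025], 0, 0],
  [[0, 0, 0.015], 0, 0],
  [[0, 0, 0.01], 0, 0],
  [[0, 0, 0.004], 0, 0],
  [[0, 0, 0], 0, 0],
], newtons=55)

```text
time: 21.22
tool_pos: [0.4695, -0.1218, 0.0472]
tool_rot: [3.141, 0.0, 1.52]
contact_force: [-0.4, 0.1, -1.9]
opening: 0.0119
grip_force: 55.0
```

Call:
carry_out([
  [[0, 0, 0.0015], 0, 0],
  [[0, 0, 0.0015], 0, 0],
  [[0, 0, 0.0], 0, 0],
])

```text
time: 21.6
tool_pos: [0.4695, -0.1221, 0.0446]
tool_rot: [3.141, 0.0, 1.52]
contact_force: [-0.2, -0.7, 0.8]
opening: 0.0117
grip_force: 55.0
```

First touch. I'll soften the grip so the tray settles flat, lower the last bit, open, and retreat.

Call:
carry_out([
  [[0, 0, 0], 0, 0],
  [[0, 0, 0.0015], 0, 0],
  [[0, 0, 0.0015], 0, 0],
  [[0, 0, 0], 0, 0],
  [[0, 0, 0], 0, 0],
], newtons=5)

```text
time: 22.22
tool_pos: [0.4695, -0.1224, 0.0416]
tool_rot: [3.141, 0.001, 1.52]
contact_force: [-1.4, -4.3, 5.7]
opening: 0.0118
grip_force: 5.0
```

Call:
carry_out([
  [[0, 0, 0], 0, 0.3],
  [[0, 0, 0], 0, 0.5],
  [[0, 0, 0], 0, 0.6],
  [[0, 0, 0], 0, 0.6],
  [[0, 0, -0.015], 0, 0.6],
  [[0, 0, -0.03], 0, 0.6],
  [[0, 0, -0.04], 0, 0.6],
  [[0, 0, -0.04], 0, 0.6],
  [[0, 0, -0.03], 0, 0.6],
  [[0, 0, 0], 0, 0.6],
  [[0, 0, 0], 0, 0.6],
])

```text
time: 23.6
tool_pos: [0.4688, -0.1217, 0.1961]
tool_rot: [-3.141, -0.0, 1.52]
contact_force: [-1.1, 0.2, -0.3]
opening: 0.0548
grip_force: 0.0
```

```bash
python3 - <<'E'
from look import *
s,w=wrist(); t=robot.read_camera('top'); print(s['time'],s['tool_pos'],s['opening'])
for n in('tray','tray_grip','vial1'): print(n,[(r['at'],r['p'],ray(t,r['at'],.017 if n=='vial1' else .0).round(3)) for r in robot.find_in(t,n)][:5])
cv2.imwrite('pics/end.png',np.hstack([cv2.resize(w['pixels'],(400,300)),cv2.resize(t['pixels'],(400,300))])[:,:,::-1])
E
```

```text
23.6 [ 0.46877477 -0.12168631  0.1960691 ] 0.05479153877535027
tray [([260.7, 203.8], 0.78, array([ 0.478, -0.007,  0.   ]))]
tray_grip [([255.6, 201.7], 0.67, array([0.482, 0.005, 0.   ])), ([383.6, 308.1], 0.59, array([ 0.243, -0.275,  0.   ])), ([173.6, 166.4], 0.26, array([0.565, 0.189, 0.   ]))]
vial1 [([154.5, 169.1], 0.84, array([0.556, 0.227, 0.017])), ([146.3, 174.8], 0.6, array([0.544, 0.245, 0.017])), ([257.4, 203.2], 0.6, array([ 0.477, -0.   ,  0.017]))]
```

View pics/end.png

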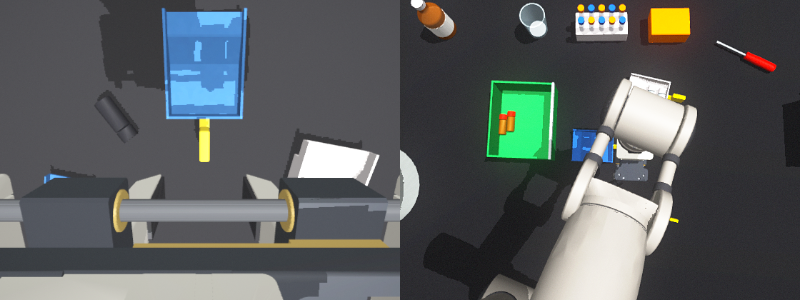

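The wrist half shows the tray empty, flat and released, at (205,65) with its grip at (204,140). The top half shows both amber vials lying in the bin at (507,122). Handing in.

```bash
python3 -c "
from cell import robot
print(robot.hand_in())"
```

```text
the job is handed in; nothing more can be done
None
```

I tipped both used vials into the green bin, set the empty blue tray down flat on the bench, released it, and handed the job in at about 24 s; hand-in reported no pass/fail result.

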